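# Change the batteries of two handheld terminals

### The arm

A 7-joint arm with a two-finger parallel gripper is mounted at the origin on the work surface. World frame = base frame: x ahead of the robot, y to its left, z up, the work surface at z = 0. Lengths are in mm, angles in rad, forces in N, time in s.
With the tool pointing down it reaches from about 400 to 875 mm from the base axis. Payload 4.4 kg.
Tool frame: the origin (TCP) lies midway between the tips of the shut fingers; the grasp point (between the pads) lies 19 mm behind it; z points along the fingers, y is the line along which they close (so a half turn about z gives the same grasp; the last joint's range is limited). The gripper opens to 85 mm and grips with 20 to 120 N. Pads are 22 mm wide; open, the fingers measure 114 mm over their backs; the gripper's body (76 mm by 85 mm) begins 54 mm behind the grasp point. The pads swing forward as they close: fully open they stand 13 mm farther back than shut.
Start: joints at [1.222, 0.628, 0.038, 1.517, -0.027, 0.996, -0.02], TCP at [181.407, -624.187, 231.313] pointing down, gripper open.
Joint ranges: [-3.06, 3.06], [-0.37, 2.12], [-1.25, 1.32], [0.18, 2.47], [-1.1, 4.24], [0.23, 1.98], [-2.94, 2.94]. Speed limits (rad/s): [2.57, 2.57, 3.14, 3.14, 3.14, 3.14, 3.14].

### API

Orientations are given as [roll, pitch, yaw] about the fixed x, y, z axes, in that order (R = Rz(yaw) Ry(pitch) Rx(roll)).
In Python, from cell import monitor, cams, ctrl gives the robot as it stands.
- The arm moves only by the tool drive_tool, never from a script. Its argument "motion" is a list of rows, each an object with "fingers": the opening, from 0 (shut) to 1 (fully open); "linear": the shift along the tool's x, y, z in m, a list of three; "twist": the turn about the tool's z in rad. In form: [{"fingers": fingers, "linear": [x, y, z], "twist": twist}, ...]. A call has 1 to 5 rows; each row shifts and turns the commanded pose from where the row before left it, along the tool's axes as they then stand; what a row does not reach is not made up. A row lasts 1/12 s, in which the tool goes at most 41.7 mm and 7.16 degrees, less where a joint would pass 70% of its speed; a pose out of reach is approached as far as the arm can. A call with a gripper value outside its range is refused whole. The fingers move at their own pace and stop on an object; the grip force is fixed at half the most. Time passes only in rows, so rows that do not move let the fingers close. It gives the time, the measured TCP pose, the force, the opening and the grip force at its end, in the units of the state.
- monitor.read_state(): the state, without advancing time (a new reading comes with each control period).
- cams.get_image(name): name is "side" or "top" or "wrist"; returns a dict with "color" (420x560x3 uint8, blue, green, red), "K" (3x3 intrinsics, pixels), "R" (3x3) and "t" (3): a world point X has camera coordinates R X + t. Camera axes: x right, y down, z forward; pixel columns grow to the right and rows downward; lengths in mm; the calibration is good to about 2 mm. A picture is of the moment at which its call begins. There is no depth.
- ctrl.finish_job(): hands the job in; it is judged then, once.
The state is a dict: "clock": time; "qpos": joint angles; "qd": joint speeds; "tau": joint torques, N m; "eef_pos": TCP position; "tool_rot": TCP orientation; "force": force on the tool from outside, world axes, zero at the start; "torque": the same for the moment, N m; "width": finger opening in mm; "gripper_force": force on a finger pad.
Only numpy, scipy, OpenCV 4.12 (cv2) and the standard library are available. Lean on these libraries where they do the work, as an engineer would, in place of code of your own. Each camera call takes 0.05 s, during which the arm holds its last target. There are 200 camera calls.

### The job

Change the batteries of the two handhelds lying face down on the desk pad: the packs now in them are flat, the two packs in the charging dock are charged. Fit each handheld with the charged pack of the same kind as the one it holds now (thick into the long handheld, slim into the short one) and leave both flat packs on charge in any of the dock's cups, using the empty cup to make room. Seat every pack flat on the floor of its pocket, set down without dropping or hard pressing, and leave the mouse, stapler and mug alone.

Things in the scene. Friction and masses are not known exactly. Their poses are not given: they have to be found in the camera images.
- flat_thin: Flat slim battery pack: a plain grey block 72 x 46 x 24 mm high, 80 g, dark label on its flat top. At the start in the well of the short handheld. Fits either way round. Origin: centre of its underside; x along its length, y across its width, z up.
- flat_thick: Flat thick battery pack, grey, 36 mm high, 120 g: a step 72 x 46 x 24 mm high and on its middle a hump 48 x 46 mm; its 46 mm wide sides are flush. At the start in the well of the long handheld. Fits either way round. Origin: centre of its underside; x along its length, y across its width, z up.
- charged_thin: Charged slim battery pack: a plain grey block 72 x 46 x 24 mm high, 80 g, dark label on its flat top. At the start in one of the dock's cups. Fits either way round. Origin: centre of its underside; x along its length, y across its width, z up.
- charged_thick: Charged thick battery pack, grey, 36 mm high, 120 g: a step 72 x 46 x 24 mm high and on its middle a hump 48 x 46 mm; its 46 mm wide sides are flush. At the start in one of the dock's cups. Fits either way round. Origin: centre of its underside; x along its length, y across its width, z up.
- handheld_short: Short black handheld terminal lying face down, 158 x 78 x 26 mm high, 320 g. Battery well on top at its middle: 77 (along x) x 51 mm at its floor, flaring 35 degrees from vertical to 88 x 62 at the rim 8 mm above. Well floor 18 mm above the origin. Lies loose. Origin: on its underside, below the well's centre; x along its length to the head end, z up.
- handheld_long: Long black handheld terminal lying face down, 214 x 78 x 26 mm high, 420 g (36 at its head, last 41 mm; stub antenna). Battery well on top, middle: 77 (along x) x 51 mm at its floor, flaring 35 degrees from vertical to 88 x 62 at the rim 8 mm above. Well floor 18 mm above the origin. Lies loose. Origin: on its underside, below the well's centre; x along its length to the head end, z up.
- cup_1: A black charging cup, 96 x 70 x 20 mm high, one of three alike fixed side by side 100 mm apart on the grey dock (ridge 40 mm above the desk 52 mm beyond the cup's centre). Pocket 77 (along x) x 51 mm at its floor, flaring 35 degrees from vertical to 88 x 62 at the rim 8 mm above. Origin: cup's underside centre, 12 mm above the desk; pocket floor 12 mm above it; x along the pocket, z up.
- cup_2: A black charging cup, 96 x 70 x 20 mm high, one of three alike fixed side by side 100 mm apart on the grey dock (ridge 40 mm above the desk 52 mm beyond the cup's centre). Pocket 77 (along x) x 51 mm at its floor, flaring 35 degrees from vertical to 88 x 62 at the rim 8 mm above. Origin: cup's underside centre, 12 mm above the desk; pocket floor 12 mm above it; x along the pocket, z up.
- cup_3: A black charging cup, 96 x 70 x 20 mm high, one of three alike fixed side by side 100 mm apart on the grey dock (ridge 40 mm above the desk 52 mm beyond the cup's centre). Pocket 77 (along x) x 51 mm at its floor, flaring 35 degrees from vertical to 88 x 62 at the rim 8 mm above. Origin: cup's underside centre, 12 mm above the desk; pocket floor 12 mm above it; x along the pocket, z up.
Things that resemble listed ones, but are neither listed nor needed, are in the scene too. What is shaped like the charged_thick but brown or green is not meant. Leave any purple look-alike of the charged_thin alone.

How it is judged:
By the outcome, as a careful person would: the job done as asked, in the order asked, and still so for the second after the job is handed in, with the robot touching nothing.
It also fails if it takes over 106 s, if anything falls off the work surface, if the arm or the gripper's body presses on something with over 40 N, if the wrist force passes 120 N, or if a joint passes its speed limit or range.

## Working session

There is one attempt and no reset: what is moved stays moved. The work goes in short steps, Python scripts to look and compute and a tool call to move; the robot and the scene stay as the last step left them, time stands still between calls to the robot, and variables do not carry over. Pictures are saved under pics/ and viewed, at most 14 in all, crops included, and the job is handed in when it is done.

Besides the shell and the picture viewer there is one more tool, called after "Request:" by a JSON object that holds its "name" and its "arguments". drive_tool: Moves the arm, as the interface text tells. Its arguments: {"type":"object","properties":{"motion":{"type":"array"}},"required":["motion"]}

```bash
mkdir -p pics; ls
python3 - <<'E'
from cell import monitor,cams,ctrl
import cv2,numpy as np
for n in ("top","side"):
    d=cams.get_image(n); cv2.imwrite(f"pics/{n}0.png",d["color"]); print(n,d["K"].tolist(),np.round(d["R"],4).tolist(),d["t"])
    np.savez(f"{n}.npz",**{k:d[k] for k in "KRt"})
print(monitor.read_state())
E
```

```text
pics
top [[408.2757700355395, 0.0, 278.84653149124154], [0.0, 408.2757700355395, 213.47110936729533], [0.0, 0.0, 1.0]] [[0.1375, -0.9905, -0.0017], [-0.9674, -0.134, -0.2147], [0.2125, 0.0311, -0.9767]] [-72.24857952 620.58996872 777.15913858]
side [[546.1077116956626, 0.0, 273.4129521586345], [0.0, 546.1077116956626, 213.76583021502404], [0.0, 0.0, 1.0]] [[0.933, -0.3596, -0.0154], [-0.2475, -0.6099, -0.7528], [0.2614, 0.7062, -0.658]] [-567.47409302  187.34802152  991.80571411]
{'clock': 0.1, 'qpos': array([ 1.22218379,  0.62926808,  0.03843421,  1.51826943, -0.02700834,
        0.99629478, -0.01997558]), 'qd': array([-2.38231726e-03, -1.49943997e-03, -3.26388582e-05, -1.11019804e-03,
        1.17395870e-03, -1.24620083e-03,  1.24180086e-03]), 'tau': array([ 2.28126613e-03, -5.64539087e+01,  1.23013403e+00, -1.93975496e+01,
        1.11831911e-02,  5.44925861e-03,  2.98761677e-05]), 'eef_pos': array([ 181.26837046, -623.62863005,  230.47102749]), 'tool_rot': array([-3.13987049e+00,  4.95215052e-06,  2.82840917e-01]), 'force': array([ 0.00293583,  1.08739114, -0.30503848]), 'torque': array([-0.02736638,  0.0358158 ,  0.01735937]), 'gripper_force': 0.0, 'width': 85.65623929457048}
```

View pics/top0.png

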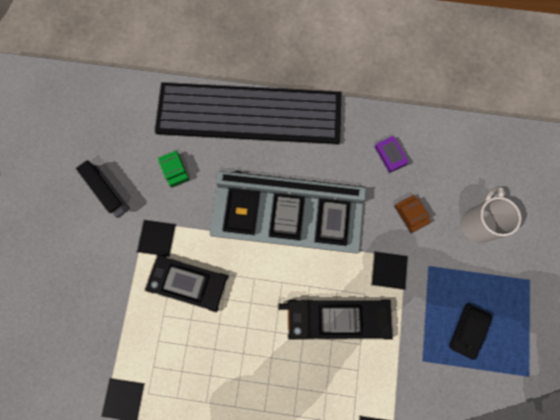

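View pics/side0.png

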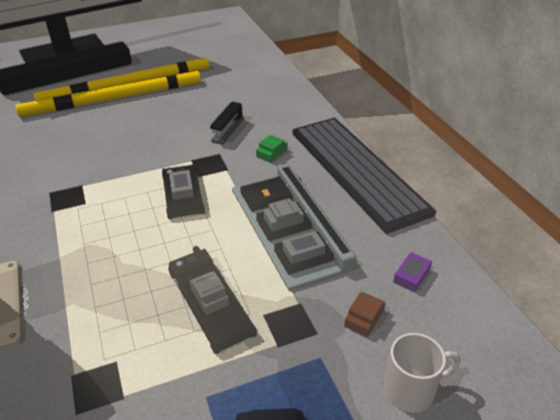

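The dock's cups are at top px (240,211) empty, (286,215) and (333,220). The short handheld is at (187,283) and the long one at (340,320). The green block (173,168), brown (412,212) and purple (392,153) are look-alikes. The pack at (286,215) looks thick and the one at (333,220) slim. I'll confirm that in an enlarged crop.

Run:
```python
import cv2
a=cv2.imread("pics/top0.png")
cv2.imwrite("pics/c1.png",cv2.resize(a[165:255,205:375],(800,424),interpolation=cv2.INTER_CUBIC)) # x4.706
cv2.imwrite("pics/c2.png",cv2.resize(a[250:350,135:405],(800,296),interpolation=cv2.INTER_CUBIC)) # 2.963
b=cv2.imread("pics/side0.png")
cv2.imwrite("pics/c3.png",cv2.resize(b[150:350,155:365],(630,600),interpolation=cv2.INTER_CUBIC)) # 3
```

```text
(no output)
```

View pics/c1.png

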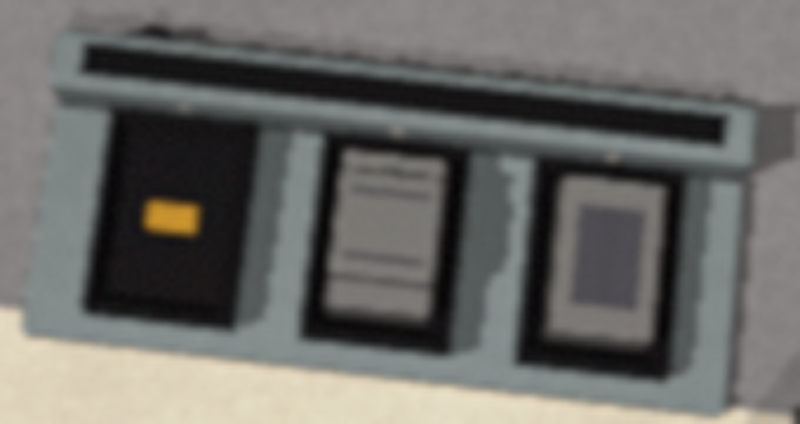

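View pics/c2.png

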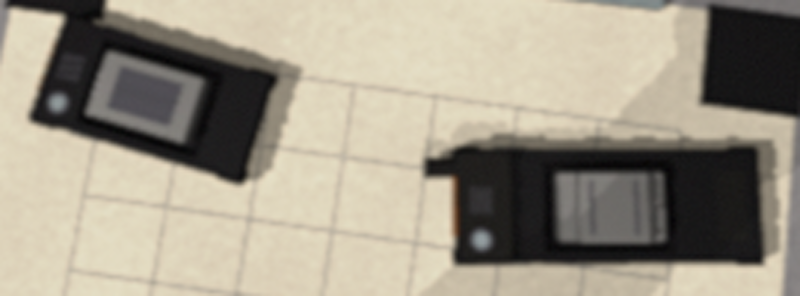

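View pics/c3.png

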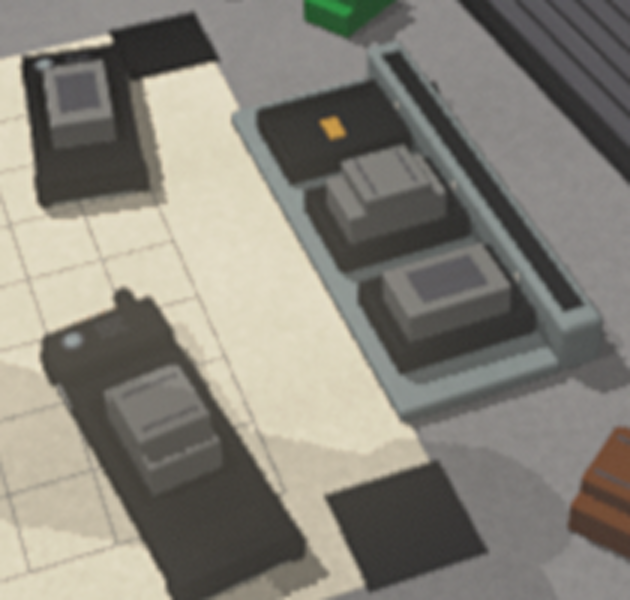

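The crops confirm it. The middle cup (c1 ~(387,226)) holds the stepped grey thick pack, and the right cup (c1 ~(606,256)) holds the flat-topped slim one with the dark label. The left cup (orange mark) is empty. Next I'll localise these.

```bash
cat > h.py <<'E'
import numpy as np
C={n:np.load(f"{n}.npz") for n in("top","side")}
S={"c1":("top",205,165,800/170),"c2":("top",135,250,800/270),"c3":("side",155,150,3.)}
def ray(K,R,t,u,v,z):
    d=R.T@np.linalg.inv(K)@[u,v,1]; c=-R.T@t; return (c+d*(z-c[2])/d[2])
def P(crop,u,v,z):
    n,x,y,s=S[crop]; c=C[n]; return ray(c["K"],c["R"],c["t"],x+(u+.5)/s-.5,y+(v+.5)/s-.5,z)[:2]
E
python3 - <<'E'
from h import *
L={"chthin":(48,("c1",606,256),("c3",457,277)),"chthick":(60,("c1",387,226),("c3",391,175)),"flthin":(42,("c2",145,97),("c3",79,90)),"flthick":(54,("c2",616,206),("c3",158,401)),"cup1mark":(24,("c1",172,218),("c3",333,128))}
for k,(z,*a) in L.items(): print(k,[P(*q,z).round(1).tolist() for q in a])
def yaw(c,a,b,z):
    d=P(c,*b,z)-P(c,*a,z); return np.degrees(np.arctan2(d[1],d[0])).round(1),np.linalg.norm(d).round(1)
print("dock", yaw("c1",(545,340),(560,175),48),yaw("c1",(655,345),(660,183),48),yaw("c1",(90,50),(722,135),52),"perp", yaw("c1",(28,330),(722,408),12))
print("short",yaw("c2",(245,182),(32,118),26),yaw("c2",(272,78),(75,18),26),yaw("c2",(188,147),(83,118),42))
print("long",yaw("c2",(760,262),(455,262),26),yaw("c2",(757,147),(515,150),26))
E
```

```text
chthin [[632.8, -101.3], [639.7, -101.2]]
chthick [[630.3, -2.4], [632.9, -4.4]]
flthin [[459.5, 188.5], [461.8, 192.9]]
flthick [[431.7, -141.0], [430.2, -137.1]]
cup1mark [[628.4, 97.3], [628.9, 100.3]]
dock (np.float64(1.5), np.float64(76.0)) (np.float64(4.2), np.float64(74.2)) (np.float64(-90.1), np.float64(290.0)) perp (np.float64(-88.6), np.float64(322.4))
short (np.float64(81.8), np.float64(157.8)) (np.float64(81.2), np.float64(148.7)) (np.float64(82.9), np.float64(76.1))
long (np.float64(97.9), np.float64(209.4)) (np.float64(98.6), np.float64(169.5))
```

Request:
{"name": "drive_tool", "arguments": {"motion": [{"fingers":1,"linear":[0.0283,-0.0212,0],"twist":0},{"fingers":1,"linear":[0.0283,-0.0212,0],"twist":0},{"fingers":1,"linear":[0.0283,-0.0212,0],"twist":0},{"fingers":1,"linear":[0.0283,-0.0212,0],"twist":0},{"fingers":1,"linear":[0.0283,-0.0212,0],"twist":0}]}}

```text
clock: 0.52
eef_pos: [288.3, -481.2, 230.9]
tool_rot: [-3.141, 0.0, 0.282]
force: [0.4, -0.1, 0.1]
width: 85.4
gripper_force: 0.0
```

Request:
{"name": "drive_tool", "arguments": {"motion": [{"fingers":1,"linear":[0.0283,-0.0212,0],"twist":0},{"fingers":1,"linear":[0.0283,-0.0212,0],"twist":0},{"fingers":1,"linear":[0.0283,-0.0212,0],"twist":0},{"fingers":1,"linear":[0.0283,-0.0212,0],"twist":0},{"fingers":1,"linear":[0.0283,-0.0212,0],"twist":0}]}}

```text
clock: 0.93
eef_pos: [394.6, -340.0, 231.1]
tool_rot: [-3.141, 0.0, 0.283]
force: [-0.2, -0.3, 0.5]
width: 85.7
gripper_force: 0.0
```

Request:
{"name": "drive_tool", "arguments": {"motion": [{"fingers":1,"linear":[0.0283,-0.0212,0],"twist":0},{"fingers":1,"linear":[0.0283,-0.0212,0],"twist":0},{"fingers":1,"linear":[0.0283,-0.0212,0],"twist":0},{"fingers":1,"linear":[0.0283,-0.0212,0],"twist":0},{"fingers":1,"linear":[0.0283,-0.0212,0],"twist":0}]}}

```text
clock: 1.35
eef_pos: [500.9, -198.7, 231.1]
tool_rot: [-3.141, 0.001, 0.283]
force: [0.7, -0.6, -0.1]
width: 85.7
gripper_force: 0.0
```

Request:
{"name": "drive_tool", "arguments": {"motion": [{"fingers":1,"linear":[0.007,-0.0386,0],"twist":0},{"fingers":1,"linear":[0.007,-0.0386,0],"twist":0},{"fingers":1,"linear":[0.007,-0.0386,0],"twist":0},{"fingers":1,"linear":[0.007,-0.0386,0],"twist":0},{"fingers":1,"linear":[0.007,-0.0386,0],"twist":0}]}}

```text
clock: 1.77
eef_pos: [479.3, -3.5, 231.1]
tool_rot: [-3.141, 0.0, 0.283]
force: [1.4, 0.7, -0.1]
width: 85.4
gripper_force: 0.0
```

Request:
{"name": "drive_tool", "arguments": {"motion": [{"fingers":1,"linear":[0.007,-0.0386,0],"twist":0},{"fingers":1,"linear":[0.007,-0.0386,0],"twist":0},{"fingers":1,"linear":[0.007,-0.0386,0],"twist":0},{"fingers":1,"linear":[0.007,-0.0386,0],"twist":0},{"fingers":1,"linear":[0.007,-0.0386,0],"twist":0}]}}

```text
clock: 2.18
eef_pos: [459.1, 191.6, 231.2]
tool_rot: [3.141, 0.0, 0.283]
force: [1.3, 0.2, 0.2]
width: 85.5
gripper_force: 0.0
```

Request:
{"name": "drive_tool", "arguments": {"motion": [{"fingers":1,"linear":[0,0,0],"twist":-0.115},{"fingers":1,"linear":[0,0,0],"twist":-0.115},{"fingers":1,"linear":[0,0,0],"twist":-0.115},{"fingers":1,"linear":[0,0,0],"twist":-0.115},{"fingers":1,"linear":[0,0,0],"twist":-0.115}]}}

```text
clock: 2.6
eef_pos: [459.5, 189.9, 231.0]
tool_rot: [-3.141, 0.001, 0.864]
force: [0.2, -0.5, -0.3]
width: 85.5
gripper_force: 0.0
```

Request:
{"name": "drive_tool", "arguments": {"motion": [{"fingers":1,"linear":[0,0,0],"twist":-0.115},{"fingers":1,"linear":[0,0,0],"twist":-0.115},{"fingers":1,"linear":[0,0,0],"twist":-0.115},{"fingers":1,"linear":[0,0,0],"twist":-0.115},{"fingers":1,"linear":[0,0,0],"twist":-0.115}]}}

```text
clock: 3.02
eef_pos: [459.6, 189.6, 231.0]
tool_rot: [-3.141, 0.0, 1.438]
force: [-0.1, -1.0, 0.7]
width: 85.8
gripper_force: 0.0
```

```bash
cat >> h.py <<'E'
def shot(name):
    from cell import cams
    import cv2
    d=cams.get_image("wrist"); cv2.imwrite(f"pics/{name}.png",d["color"]); np.savez(f"{name}.npz",**{k:d[k] for k in "KRt"})
    C[name]=d; return d
def W(name,u,v,z):
    c=C[name] if name in C else np.load(f"{name}.npz"); return ray(c["K"],c["R"],c["t"],u,v,z)[:2]
def go(x,y,z,yawdeg):
    from cell import monitor
    s=monitor.read_state(); p=s["eef_pos"]; a=s["tool_rot"][2]; d=np.array([x,y,z])-p
    t=(a-np.radians(yawdeg)+np.pi/2)%np.pi-np.pi/2
    print("now",p.round(1),np.degrees(a).round(2),"twist",t.round(4),"before-turn xyz",
     *[np.round([np.cos(b)*d[0]+np.sin(b)*d[1],np.sin(b)*d[0]-np.cos(b)*d[1],-d[2]],1) for b in (a,a-t)])
E
python3 - <<'E'
from h import *
d=shot("w1"); print(d["K"].round(1).tolist(),d["R"].round(3).tolist(),-d["R"].T@d["t"])
E
```

```text
[[368.4, 0.0, 281.8], [0.0, 368.4, 212.0], [0.0, 0.0, 1.0]] [[0.991, -0.132, -0.001], [-0.126, -0.952, 0.28], [-0.038, -0.277, -0.96]] [468.62090727 259.58187169 372.60364946]
```

View pics/w1.png

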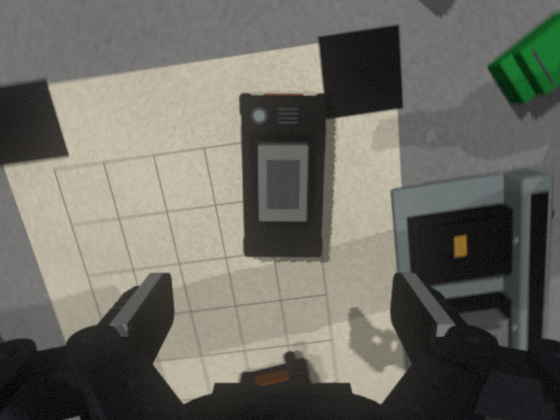

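Run:
```python
from h import *
w=lambda u,v,z:W("w1",u,v,z)
pk=[w(*p,42) for p in((259,144),(307.5,144),(306.5,221.5),(258,221.5))]
print("pack",np.mean(pk,0),np.linalg.norm(pk[0]-pk[1]),np.linalg.norm(pk[0]-pk[3]),"label",w(283,184,42))
hh=[w(*p,26) for p in((241,95),(325,95),(321.5,257),(244,256.5))]
print("hh",np.mean(hh,0),np.linalg.norm(hh[0]-hh[1]),np.linalg.norm(hh[0]-hh[3]))
for a in(pk,hh):
  for i,j in((3,0),(2,1)): d=a[j]-a[i];print(np.degrees(np.arctan2(d[1],d[0])))
c=[w(*p,32) for p in((408,217),(511,204),(513,270),(412,284))]
print("cup1",np.mean(c,0),np.linalg.norm(c[0]-c[1]),np.linalg.norm(c[0]-c[3]),w(460,246,24),[np.degrees(np.arctan2(*(c[j]-c[i])[::-1])) for i,j in((0,1),(3,2))])
go(459.5,190,80,82)
```

```text
pack [459.99648226 190.60774025] 43.01357383283783 72.1671002968698 label [460.22700973 190.49287654]
hh [460.09019627 190.15816808] 75.33378851359011 156.37962360930155
80.68738837661527
82.79626571855438
81.76845550581875
83.00684971762445
cup1 [626.05491193 104.73192692] 98.08442950784443 72.32881363139799 [629.00049054  99.75819552] [np.float64(0.058527079512422746), np.float64(1.2912345547224078)]
now [459.6 189.6 231. ] 82.69 twist 0.012 before-turn xyz [  0.4  -0.2 151. ] [  0.4  -0.2 151. ]
```

Request:
{"name": "drive_tool", "arguments": {"motion": [{"fingers":1,"linear":[0.001,0,0.036],"twist":0.01},{"fingers":1,"linear":[0,0,0.036],"twist":0},{"fingers":1,"linear":[0,0,0.036],"twist":0},{"fingers":1,"linear":[0,0,0.036],"twist":0},{"fingers":1,"linear":[0,0,0.02],"twist":0}]}}

```text
clock: 3.48
eef_pos: [458.2, 189.7, 64.0]
tool_rot: [-3.138, 0.003, 1.42]
force: [-0.8, -0.2, 0.1]
width: 85.9
gripper_force: 0.0
```

Request:
{"name": "drive_tool", "arguments": {"motion": [{"fingers":1,"linear":[0,0,0.015],"twist":0},{"fingers":1,"linear":[0,0,0.012],"twist":0},{"fingers":1,"linear":[0,0,0.01],"twist":0},{"fingers":1,"linear":[0,0,0.006],"twist":0},{"fingers":1,"linear":[0,0,0],"twist":0}]}}

```text
clock: 3.9
eef_pos: [459.4, 190.6, 23.3]
tool_rot: [-3.14, 0.001, 1.422]
force: [-0.3, -0.6, -0.5]
width: 85.5
gripper_force: 0.0
```

Request:
{"name": "drive_tool", "arguments": {"motion": [{"fingers":0.75,"linear":[0,0,0],"twist":0},{"fingers":0.65,"linear":[0,0,0],"twist":0},{"fingers":0.6,"linear":[0,0,0],"twist":0},{"fingers":0.6,"linear":[0,0,0],"twist":0}]}}

```text
clock: 4.23
eef_pos: [460.5, 191.0, 25.0]
tool_rot: [3.14, -0.001, 1.422]
force: [0.8, -0.6, 0.4]
width: 51.4
gripper_force: 0.0
```

Request:
{"name": "drive_tool", "arguments": {"motion": [{"fingers":0,"linear":[0,0,0],"twist":0},{"fingers":0,"linear":[0,0,0],"twist":0},{"fingers":0,"linear":[0,0,0],"twist":0},{"fingers":0,"linear":[0,0,0],"twist":0},{"fingers":0,"linear":[0,0,0],"twist":0}]}}

```text
clock: 4.65
eef_pos: [460.4, 190.9, 25.2]
tool_rot: [3.14, -0.001, 1.423]
force: [-0.4, -0.8, 6.7]
width: 44.7
gripper_force: 61.5
```

Request:
{"name": "drive_tool", "arguments": {"motion": [{"fingers":0,"linear":[0,0,-0.004],"twist":0},{"fingers":0,"linear":[0,0,-0.008],"twist":0},{"fingers":0,"linear":[0,0,-0.016],"twist":0},{"fingers":0,"linear":[0,0,-0.036],"twist":0},{"fingers":0,"linear":[0,0,-0.036],"twist":0}]}}

```text
clock: 5.07
eef_pos: [458.7, 190.3, 125.1]
tool_rot: [-3.139, 0.002, 1.423]
force: [0.8, 0.6, -2.1]
width: 44.6
gripper_force: 61.6
```

Request:
{"name": "drive_tool", "arguments": {"motion": [{"fingers":0,"linear":[0,0,-0.036],"twist":0},{"fingers":0,"linear":[0,0,-0.03],"twist":0},{"fingers":0,"linear":[0,0,-0.01],"twist":0},{"fingers":0,"linear":[0,0,0],"twist":0},{"fingers":0,"linear":[0,0,0],"twist":0}]}}

```text
clock: 5.48
eef_pos: [459.7, 190.3, 200.3]
tool_rot: [3.141, 0.0, 1.422]
force: [0.2, 0.0, -1.7]
width: 45.0
gripper_force: 61.7
```

Run:
```python
from h import *
shot("w2"); go(629,99.5,200,1)
```

```text
now [459.1 190.1 199.3] 81.51 twist 1.4051 before-turn xyz [-64.5 181.4  -0.7] [168.3  93.5  -0.7]
```

View pics/w2.png

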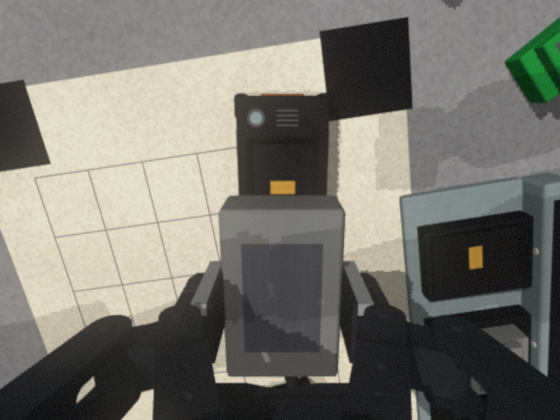

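The slim pack is held square and the handheld stayed put. In w2, the pack's top face has corners (219,212), (344,212), (337,376) and (227,376), and cup1's mark is at (475.5,258).

Run:
```python
from h import *
w=lambda u,v,z:W("w2",u,v,z)
for z in(213,216):
  pk=[w(*p,z) for p in((219,212),(344,212),(337,376),(227,376))]
  print("pack",np.mean(pk,0),np.linalg.norm(pk[0]-pk[1]),np.linalg.norm(pk[3]-pk[2]),np.linalg.norm(pk[0]-pk[3]))
c=[w(*p,32) for p in((418,227),(530,212),(533,288),(426,302))]
print("cup1",np.mean(c,0),np.linalg.norm(c[0]-c[1]),np.linalg.norm(c[0]-c[3]),w(475.5,258,24))
print("short mark",w(283,187,18))
c=w(475.5,258,24);
```

```text
pack [458.94270836 187.7100799 ] 45.5448965492781 46.045096367788176 71.49445944813837
pack [459.19464313 189.39614994] 44.48489567818461 44.97345396748912 69.8305147466417
cup1 [625.09430499 101.31521165] 97.6742214668578 76.08930105043463 [628.17248349  97.8233239 ]
short mark [460.3779317  189.91400923]
```

Request:
{"name": "drive_tool", "arguments": {"motion": [{"fingers":0,"linear":[-0.013,0.036,0],"twist":0},{"fingers":0,"linear":[-0.013,0.036,0],"twist":0},{"fingers":0,"linear":[-0.013,0.036,0],"twist":0},{"fingers":0,"linear":[-0.013,0.036,0],"twist":0},{"fingers":0,"linear":[-0.013,0.036,0],"twist":0}]}}

```text
clock: 5.95
eef_pos: [628.4, 98.5, 197.4]
tool_rot: [-3.137, 0.002, 1.423]
force: [0.9, -0.3, -0.5]
width: 44.2
gripper_force: 61.7
```

Request:
{"name": "drive_tool", "arguments": {"motion": [{"fingers":0,"linear":[0,0,0],"twist":0.117},{"fingers":0,"linear":[0,0,0],"twist":0.117},{"fingers":0,"linear":[0,0,0],"twist":0.117},{"fingers":0,"linear":[0,0,0],"twist":0.117},{"fingers":0,"linear":[0,0,0],"twist":0.117}]}}

```text
clock: 6.37
eef_pos: [626.9, 99.6, 197.1]
tool_rot: [-3.139, 0.004, 0.832]
force: [0.2, -0.9, -0.6]
width: 44.2
gripper_force: 61.8
```

Request:
{"name": "drive_tool", "arguments": {"motion": [{"fingers":0,"linear":[0,0,0],"twist":0.117},{"fingers":0,"linear":[0,0,0],"twist":0.117},{"fingers":0,"linear":[0,0,0],"twist":0.117},{"fingers":0,"linear":[0,0,0],"twist":0.117},{"fingers":0,"linear":[0,0,0],"twist":0.117}]}}

```text
clock: 6.78
eef_pos: [626.9, 99.7, 197.3]
tool_rot: [3.141, 0.005, 0.247]
force: [0.3, -0.3, -0.3]
width: 44.6
gripper_force: 61.8
```

Request:
{"name": "drive_tool", "arguments": {"motion": [{"fingers":0,"linear":[0,0,0],"twist":0.117},{"fingers":0,"linear":[0,0,0],"twist":0.117},{"fingers":0,"linear":[0,0,0],"twist":0},{"fingers":0,"linear":[0,0,0],"twist":0}]}}

```text
clock: 7.12
eef_pos: [627.2, 100.0, 198.1]
tool_rot: [3.14, 0.004, 0.022]
force: [-0.5, 1.3, -1.4]
width: 44.6
gripper_force: 61.8
```

Run:
```python
from h import *
shot("w3"); go(629,99.5,80,1)
```

```text
now [627.5 100.  198.5] 1.28 twist 0.0049 before-turn xyz [  1.5   0.5 118.5] [  1.5   0.5 118.5]
```

View pics/w3.png

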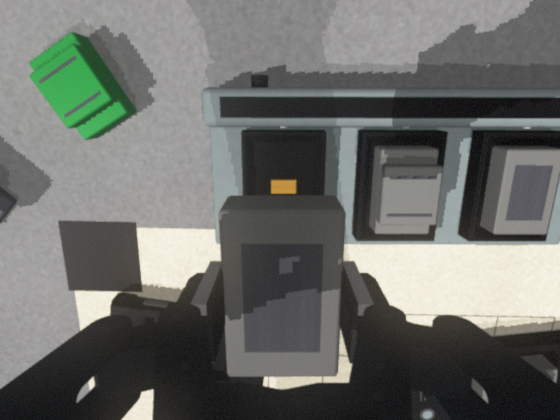

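Run:
```python
from h import *
w=lambda u,v,z:W("w3",u,v,z)
print("mark",w(283.5,187,24),"cup1 rim top corners",w(244.5,131,32),w(326,131,32))
c=[w(*p,32) for p in((363,131),(445,130.5),(437,241),(356.5,241))]
print("cup2 (base of near incl?)",np.round(c,1).tolist())
print("thick hump c",w(411,189,60),"step far",w(374,147,48),w(437,147,48),"near",w(375,233,48),w(437,233,48))
pk=[w(*p,48) for p in((497,147),(562,147),(483,233),(548,232))]
print("thin", np.round(pk,1).tolist(),"label",w(529,193,48))
a,b=w(220,107,52),w(556,107,52);print("ridge",a,b,np.degrees(np.arctan2(*(b-a)[::-1])))
```

```text
mark [628.04245389  97.83468783] cup1 rim top corners [675.84880507 130.8885503 ] [677.34876585  64.32961211]
cup2 (base of near incl?) [[678.0, 34.1], [679.9, -32.9], [583.7, -40.0], [582.1, 31.7]]
thick hump c [636.67324879  -0.81089595] step far [667.01312778  27.93041459] [668.1234938  -21.48684844] near [595.6545297   20.40657477] [596.8037556  -31.63871499]
thin [[669.2, -68.6], [670.3, -119.6], [597.7, -70.3], [599.7, -124.7]] label [ 632.84716489 -101.58409007]
ridge [694.52040403 147.23020502] [ 700.22868399 -104.98221397] -88.70345590769504
```

Request:
{"name": "drive_tool", "arguments": {"motion": [{"fingers":0,"linear":[0.001,0.0017,0.034],"twist":0},{"fingers":0,"linear":[0,0,0.036],"twist":0},{"fingers":0,"linear":[0,0,0.03],"twist":0},{"fingers":0,"linear":[0,0,0.02],"twist":0},{"fingers":0,"linear":[0,0,0.016],"twist":0}]}}

```text
clock: 7.58
eef_pos: [627.6, 97.9, 61.1]
tool_rot: [3.141, 0.004, 0.021]
force: [0.3, -0.3, -0.0]
width: 44.9
gripper_force: 61.8
```

Request:
{"name": "drive_tool", "arguments": {"motion": [{"fingers":0,"linear":[0,0,0.01],"twist":0},{"fingers":0,"linear":[0,0,0],"twist":0},{"fingers":0,"linear":[0,0,0],"twist":0},{"fingers":0,"linear":[0,0,0],"twist":0}]}}

```text
clock: 7.92
eef_pos: [630.4, 98.4, 55.4]
tool_rot: [-3.141, -0.002, 0.019]
force: [-0.2, -0.3, -1.0]
width: 44.8
gripper_force: 61.8
```

Request:
{"name": "drive_tool", "arguments": {"motion": [{"fingers":0,"linear":[0,0,0.004],"twist":0},{"fingers":0,"linear":[0,0,0.004],"twist":0},{"fingers":0,"linear":[0,0,0.003],"twist":0},{"fingers":0,"linear":[0,0,0.002],"twist":0},{"fingers":0,"linear":[0,0,0],"twist":0}]}}

```text
clock: 8.33
eef_pos: [629.1, 98.3, 40.9]
tool_rot: [3.141, 0.001, 0.019]
force: [-0.6, 0.6, -2.0]
width: 44.6
gripper_force: 61.8
```

Request:
{"name": "drive_tool", "arguments": {"motion": [{"fingers":0,"linear":[0,0,0.002],"twist":0},{"fingers":0,"linear":[0,0,0.002],"twist":0},{"fingers":0,"linear":[0,0,0.002],"twist":0},{"fingers":0,"linear":[0,0,0.001],"twist":0},{"fingers":0,"linear":[0,0,0],"twist":0}]}}

```text
clock: 8.75
eef_pos: [629.2, 98.3, 34.0]
tool_rot: [3.141, 0.001, 0.019]
force: [-1.7, -0.1, -1.0]
width: 44.4
gripper_force: 61.8
```

Request:
{"name": "drive_tool", "arguments": {"motion": [{"fingers":0,"linear":[0,0,0.001],"twist":0},{"fingers":0,"linear":[0,0,0],"twist":0},{"fingers":0,"linear":[0,0,0],"twist":0}]}}

```text
clock: 9.0
eef_pos: [629.5, 98.3, 33.3]
tool_rot: [-3.142, -0.0, 0.019]
force: [-0.3, -0.5, 0.1]
width: 44.6
gripper_force: 61.8
```

Request:
{"name": "drive_tool", "arguments": {"motion": [{"fingers":0,"linear":[0,0,0.001],"twist":0},{"fingers":0,"linear":[0,0,0],"twist":0},{"fingers":0,"linear":[0,0,0],"twist":0}]}}

```text
clock: 9.25
eef_pos: [629.4, 98.3, 32.3]
tool_rot: [3.142, 0.0, 0.019]
force: [-0.8, 0.0, -1.0]
width: 44.4
gripper_force: 61.8
```

Request:
{"name": "drive_tool", "arguments": {"motion": [{"fingers":0,"linear":[0,0,0.001],"twist":0},{"fingers":0,"linear":[0,0,0],"twist":0},{"fingers":0,"linear":[0,0,0],"twist":0}]}}

```text
clock: 9.5
eef_pos: [629.6, 98.3, 31.4]
tool_rot: [-3.142, -0.0, 0.019]
force: [-0.3, 0.5, -0.7]
width: 44.6
gripper_force: 61.8
```

Request:
{"name": "drive_tool", "arguments": {"motion": [{"fingers":0,"linear":[0,0,0.0005],"twist":0},{"fingers":0,"linear":[0,0,0],"twist":0},{"fingers":0,"linear":[0,0,0],"twist":0}]}}

```text
clock: 9.75
eef_pos: [629.6, 98.3, 31.3]
tool_rot: [-3.142, -0.0, 0.019]
force: [-1.1, -0.8, 5.5]
width: 44.4
gripper_force: 62.4
```

Request:
{"name": "drive_tool", "arguments": {"motion": [{"fingers":0.56,"linear":[0,0,0],"twist":0},{"fingers":0.6,"linear":[0,0,0],"twist":0},{"fingers":0.65,"linear":[0,0,0],"twist":0},{"fingers":0.65,"linear":[0,0,0],"twist":0}]}}

```text
clock: 10.08
eef_pos: [629.4, 98.3, 30.6]
tool_rot: [3.142, 0.0, 0.019]
force: [-0.0, -0.4, -0.6]
width: 55.6
gripper_force: 0.0
```

Request:
{"name": "drive_tool", "arguments": {"motion": [{"fingers":0.75,"linear":[0,0,-0.01],"twist":0},{"fingers":0.85,"linear":[0,0,-0.02],"twist":0},{"fingers":1,"linear":[0,0,-0.036],"twist":0},{"fingers":1,"linear":[0,0,-0.036],"twist":0},{"fingers":1,"linear":[0,0,-0.03],"twist":0}]}}

```text
clock: 10.5
eef_pos: [629.9, 98.3, 165.7]
tool_rot: [-3.141, -0.002, 0.019]
force: [0.6, 0.3, -0.1]
width: 85.1
gripper_force: 0.0
```

Request:
{"name": "drive_tool", "arguments": {"motion": [{"fingers":1,"linear":[0,0.038,0],"twist":0},{"fingers":1,"linear":[0,0.038,0],"twist":0},{"fingers":1,"linear":[0,0.038,0],"twist":0},{"fingers":1,"linear":[0,0.038,0],"twist":0},{"fingers":1,"linear":[0,0.038,0],"twist":0}]}}

```text
clock: 10.92
eef_pos: [632.9, -93.4, 163.8]
tool_rot: [3.141, -0.001, 0.019]
force: [-0.3, 0.5, -0.7]
width: 85.7
gripper_force: 0.0
```

Request:
{"name": "drive_tool", "arguments": {"motion": [{"fingers":1,"linear":[-0.001,0.01,0],"twist":0},{"fingers":1,"linear":[0,0,0],"twist":0},{"fingers":1,"linear":[0,0,0],"twist":0}]}}

```text
clock: 11.17
eef_pos: [632.1, -102.2, 163.3]
tool_rot: [-3.141, -0.0, 0.017]
force: [-0.1, 1.2, 0.3]
width: 85.2
gripper_force: 0.0
```

Run:
```python
from h import *
shot("w4"); go(632.8,-101.5,32,1.3)
```

```text
now [ 632.4 -100.2  163.2] 1.12 twist -0.0031 before-turn xyz [  0.4   1.3 131.2] [  0.4   1.3 131.2]
```

View pics/w4.png

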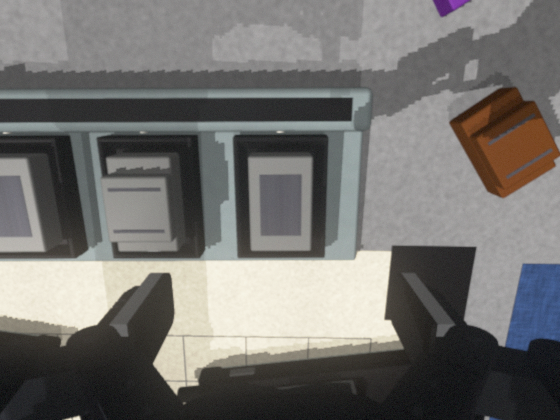

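Slim pack in cup 3: w4 label centre is at (280.5,206), with top corners (248,153), (313,153), (312,250) and (250,250). The flat slim pack sits in cup 1 at the left edge.

Run:
```python
from h import *
w=lambda u,v,z:W("w4",u,v,z)
print(w(280.5,206,48),np.mean([w(*p,48) for p in((248,153),(313,153),(312,250),(250,250))],0))
print("thick lines",w(137,189,60),w(138,232,60),"cup1thin near corners",w(45,249,48), "cup3 near",w(280.5,153,48),w(281,250,48))
```

```text
[ 632.40197737 -101.56930896] [ 634.39298628 -101.72356623]
thick lines [645.97450849  -3.80590037] [614.99637736  -1.64560085] cup1thin near corners [596.02529902  74.05753783] cup3 near [ 670.51044094 -100.95418858] [ 598.27555825 -102.49448811]
```

Request:
{"name": "drive_tool", "arguments": {"motion": [{"fingers":1,"linear":[0.0005,0.0013,0.036],"twist":0},{"fingers":1,"linear":[0,0,0.03],"twist":0},{"fingers":1,"linear":[0,0,0.02],"twist":0},{"fingers":1,"linear":[0,0,0.014],"twist":0},{"fingers":1,"linear":[0,0,0],"twist":0}]}}

```text
clock: 11.63
eef_pos: [630.5, -99.5, 59.6]
tool_rot: [-3.139, 0.006, 0.022]
force: [-0.6, 0.0, -0.6]
width: 85.3
gripper_force: 0.0
```

Request:
{"name": "drive_tool", "arguments": {"motion": [{"fingers":1,"linear":[0.001,0.0005,0.013],"twist":0},{"fingers":1,"linear":[0,0,0.01],"twist":0},{"fingers":1,"linear":[0,0,0.006],"twist":0},{"fingers":1,"linear":[0,0,0],"twist":0},{"fingers":1,"linear":[0,0,0],"twist":0}]}}

```text
clock: 12.05
eef_pos: [633.7, -103.3, 33.8]
tool_rot: [-3.142, 0.0, 0.019]
force: [-0.1, 0.7, -0.7]
width: 84.8
gripper_force: 0.0
```

Request:
{"name": "drive_tool", "arguments": {"motion": [{"fingers":1,"linear":[0,0,0],"twist":0},{"fingers":1,"linear":[0,0,0],"twist":0}]}}

```text
clock: 12.22
eef_pos: [634.3, -103.6, 34.5]
tool_rot: [3.141, -0.001, 0.019]
force: [-0.4, -0.2, -0.1]
width: 85.8
gripper_force: 0.0
```

Request:
{"name": "drive_tool", "arguments": {"motion": [{"fingers":0.75,"linear":[-0.001,-0.002,0.002],"twist":0},{"fingers":0.65,"linear":[0,0,0],"twist":0},{"fingers":0.6,"linear":[0,0,0],"twist":0},{"fingers":0.6,"linear":[0,0,0],"twist":0}]}}

```text
clock: 12.55
eef_pos: [632.7, -101.5, 31.9]
tool_rot: [3.142, -0.0, 0.019]
force: [0.9, -0.7, 0.4]
width: 51.1
gripper_force: 0.0
```

Request:
{"name": "drive_tool", "arguments": {"motion": [{"fingers":0,"linear":[0,0,0],"twist":0},{"fingers":0,"linear":[0,0,0],"twist":0},{"fingers":0,"linear":[0,0,0],"twist":0},{"fingers":0,"linear":[0,0,0],"twist":0}]}}

```text
clock: 12.88
eef_pos: [633.1, -101.6, 32.3]
tool_rot: [3.141, -0.001, 0.019]
force: [-0.2, -0.1, 4.9]
width: 44.6
gripper_force: 62.8
```

Request:
{"name": "drive_tool", "arguments": {"motion": [{"fingers":0,"linear":[0,0,-0.004],"twist":0},{"fingers":0,"linear":[0,0,-0.008],"twist":0},{"fingers":0,"linear":[0,0,-0.02],"twist":0},{"fingers":0,"linear":[0,0,-0.036],"twist":0},{"fingers":0,"linear":[0,0,-0.036],"twist":0}]}}

```text
clock: 13.3
eef_pos: [631.3, -101.3, 136.0]
tool_rot: [-3.141, 0.004, 0.019]
force: [1.0, -1.3, -0.0]
width: 44.9
gripper_force: 62.2
```

Request:
{"name": "drive_tool", "arguments": {"motion": [{"fingers":0,"linear":[0,0,-0.03],"twist":0},{"fingers":0,"linear":[-0.0186,-0.0328,0],"twist":0},{"fingers":0,"linear":[-0.0186,-0.0328,0],"twist":0},{"fingers":0,"linear":[-0.0186,-0.0328,0],"twist":0},{"fingers":0,"linear":[-0.0186,-0.0328,0],"twist":0}]}}

```text
clock: 13.72
eef_pos: [554.7, 29.4, 166.4]
tool_rot: [-3.141, -0.0, 0.018]
force: [0.8, 1.1, -2.3]
width: 44.6
gripper_force: 62.3
```

Request:
{"name": "drive_tool", "arguments": {"motion": [{"fingers":0,"linear":[-0.0186,-0.0328,0],"twist":0},{"fingers":0,"linear":[-0.0186,-0.0328,0],"twist":0},{"fingers":0,"linear":[-0.0186,-0.0328,0],"twist":0},{"fingers":0,"linear":[-0.0186,-0.0328,0],"twist":0},{"fingers":0,"linear":[-0.0186,-0.0328,0],"twist":0}]}}

```text
clock: 14.13
eef_pos: [458.6, 191.8, 166.3]
tool_rot: [-3.141, -0.0, 0.019]
force: [0.3, -0.4, -0.6]
width: 44.1
gripper_force: 62.3
```

Request:
{"name": "drive_tool", "arguments": {"motion": [{"fingers":0,"linear":[0,0,0],"twist":-0.117},{"fingers":0,"linear":[0,0,0],"twist":-0.117},{"fingers":0,"linear":[0,0,0],"twist":-0.117},{"fingers":0,"linear":[0,0,0],"twist":-0.117},{"fingers":0,"linear":[0,0,0],"twist":-0.117}]}}

```text
clock: 14.55
eef_pos: [459.6, 190.6, 166.2]
tool_rot: [3.141, -0.0, 0.61]
force: [0.3, -0.0, -0.9]
width: 44.3
gripper_force: 62.3
```

Request:
{"name": "drive_tool", "arguments": {"motion": [{"fingers":0,"linear":[0,0,0],"twist":-0.117},{"fingers":0,"linear":[0,0,0],"twist":-0.117},{"fingers":0,"linear":[0,0,0],"twist":-0.117},{"fingers":0,"linear":[0,0,0],"twist":-0.117},{"fingers":0,"linear":[0,0,0],"twist":-0.117}]}}

```text
clock: 14.97
eef_pos: [459.7, 190.3, 166.2]
tool_rot: [3.141, 0.0, 1.194]
force: [0.5, -0.4, -1.1]
width: 44.6
gripper_force: 62.2
```

Request:
{"name": "drive_tool", "arguments": {"motion": [{"fingers":0,"linear":[0,0,0],"twist":-0.117},{"fingers":0,"linear":[0,0,0],"twist":-0.117},{"fingers":0,"linear":[0,0,0],"twist":0},{"fingers":0,"linear":[0,0,0],"twist":0}]}}

```text
clock: 15.3
eef_pos: [459.8, 190.2, 166.0]
tool_rot: [3.142, 0.0, 1.419]
force: [-0.3, 1.4, -0.7]
width: 44.4
gripper_force: 62.3
```

Run:
```python
from h import *
shot("w5"); go(460.4,190.5,70,82)
```

```text
now [459.8 190.2 166. ] 81.31 twist -0.012 before-turn xyz [ 0.3  0.6 96. ] [ 0.3  0.6 96. ]
```

View pics/w5.png

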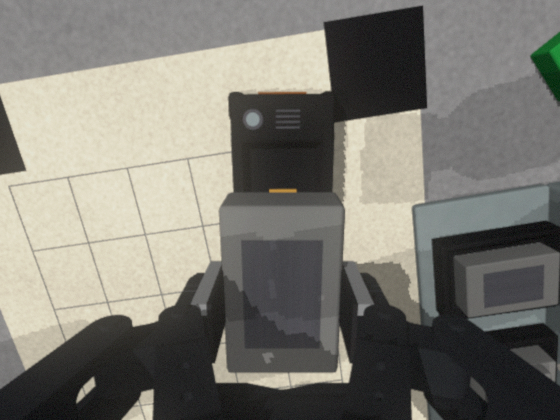

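The charged slim pack is held the same way as before. The empty well of the short handheld is in place, with its mark at (283,190).

Request:
{"name": "drive_tool", "arguments": {"motion": [{"fingers":0,"linear":[0.0003,0.0006,0.036],"twist":-0.01},{"fingers":0,"linear":[0,0,0.036],"twist":0},{"fingers":0,"linear":[0,0,0.026],"twist":0},{"fingers":0,"linear":[0,0,0.018],"twist":0},{"fingers":0,"linear":[0,0,0.01],"twist":0}]}}

```text
clock: 15.77
eef_pos: [459.3, 190.2, 37.8]
tool_rot: [-3.139, 0.002, 1.431]
force: [-0.6, -0.1, -1.5]
width: 44.4
gripper_force: 62.2
```

Request:
{"name": "drive_tool", "arguments": {"motion": [{"fingers":0,"linear":[0,0,0.004],"twist":0},{"fingers":0,"linear":[0,0,0],"twist":0},{"fingers":0,"linear":[0,0,0],"twist":0},{"fingers":0,"linear":[0,0,0],"twist":0}]}}

```text
clock: 16.1
eef_pos: [461.3, 191.1, 37.0]
tool_rot: [3.14, -0.001, 1.432]
force: [0.1, 0.1, -0.7]
width: 44.7
gripper_force: 62.2
```

Request:
{"name": "drive_tool", "arguments": {"motion": [{"fingers":0,"linear":[0,-0.0008,0.003],"twist":0},{"fingers":0,"linear":[0,0,0.003],"twist":0},{"fingers":0,"linear":[0,0,0.002],"twist":0},{"fingers":0,"linear":[0,0,0.001],"twist":0},{"fingers":0,"linear":[0,0,0],"twist":0}]}}

```text
clock: 16.52
eef_pos: [459.5, 190.8, 26.6]
tool_rot: [-3.141, 0.0, 1.433]
force: [0.1, -0.5, -0.3]
width: 44.4
gripper_force: 62.2
```

Request:
{"name": "drive_tool", "arguments": {"motion": [{"fingers":0,"linear":[0,0,0.001],"twist":0},{"fingers":0,"linear":[0,0,0],"twist":0},{"fingers":0,"linear":[0,0,0],"twist":0}]}}

```text
clock: 16.77
eef_pos: [459.7, 190.9, 26.2]
tool_rot: [3.141, 0.0, 1.433]
force: [-1.3, -0.4, 5.9]
width: 44.3
gripper_force: 62.8
```

Request:
{"name": "drive_tool", "arguments": {"motion": [{"fingers":0.56,"linear":[0,0,0],"twist":0},{"fingers":0.6,"linear":[0,0,0],"twist":0},{"fingers":0.65,"linear":[0,0,0],"twist":0},{"fingers":0.65,"linear":[0,0,0],"twist":0}]}}

```text
clock: 17.1
eef_pos: [459.7, 190.9, 25.7]
tool_rot: [3.142, -0.0, 1.433]
force: [0.1, 0.0, -0.2]
width: 55.4
gripper_force: 0.0
```

Request:
{"name": "drive_tool", "arguments": {"motion": [{"fingers":0.75,"linear":[0,0,-0.01],"twist":0},{"fingers":0.85,"linear":[0,0,-0.02],"twist":0},{"fingers":1,"linear":[0,0,-0.036],"twist":0},{"fingers":1,"linear":[0,0,-0.036],"twist":0},{"fingers":1,"linear":[0,0,-0.036],"twist":0}]}}

```text
clock: 17.52
eef_pos: [459.0, 190.7, 165.8]
tool_rot: [-3.141, 0.0, 1.433]
force: [0.6, 0.4, -0.4]
width: 85.2
gripper_force: 0.0
```

Request:
{"name": "drive_tool", "arguments": {"motion": [{"fingers":1,"linear":[-0.0369,0.002,-0.01],"twist":0},{"fingers":1,"linear":[-0.0369,0.002,-0.01],"twist":0},{"fingers":1,"linear":[-0.0369,0.002,0],"twist":0},{"fingers":1,"linear":[-0.0369,0.002,0],"twist":0},{"fingers":1,"linear":[-0.0369,0.002,0],"twist":0}]}}

```text
clock: 17.93
eef_pos: [443.8, 5.1, 184.9]
tool_rot: [3.14, 0.0, 1.433]
force: [0.6, -1.0, -0.9]
width: 85.6
gripper_force: 0.0
```

Request:
{"name": "drive_tool", "arguments": {"motion": [{"fingers":1,"linear":[-0.0369,0.002,0],"twist":0},{"fingers":1,"linear":[-0.0369,0.002,0],"twist":0},{"fingers":1,"linear":[-0.0369,0.002,0],"twist":0},{"fingers":1,"linear":[-0.0369,0.002,0],"twist":0}]}}

```text
clock: 18.27
eef_pos: [431.2, -142.3, 184.6]
tool_rot: [3.141, 0.0, 1.433]
force: [0.4, 0.0, 0.5]
width: 85.7
gripper_force: 0.0
```

Request:
{"name": "drive_tool", "arguments": {"motion": [{"fingers":1,"linear":[0,0,0],"twist":-0.1},{"fingers":1,"linear":[0,0,0],"twist":-0.1},{"fingers":1,"linear":[0,0,0],"twist":-0.085},{"fingers":1,"linear":[0,0,0],"twist":0},{"fingers":1,"linear":[0,0,0],"twist":0}]}}

```text
clock: 18.68
eef_pos: [431.6, -140.7, 184.2]
tool_rot: [3.141, 0.0, 1.715]
force: [0.4, -0.3, -0.5]
width: 85.5
gripper_force: 0.0
```

Run:
```python
from h import *
shot("w6"); go(431.5,-140,80,98.3)
```

```text
now [ 431.7 -140.6  184.2] 98.29 twist -0.0002 before-turn xyz [ 6.000e-01 -1.000e-01  1.042e+02] [ 6.000e-01 -1.000e-01  1.042e+02]
```

View pics/w6.png

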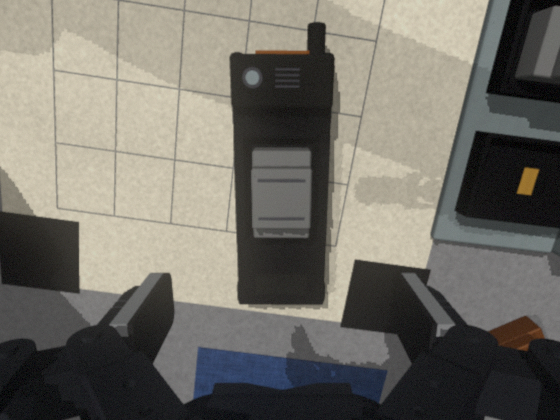

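Run:
```python
from h import *
w=lambda u,v,z:W("w6",u,v,z)
a,b=w(281.5,180.5,54),w(281,218.5,54); print("lines mid",(a+b)/2,np.linalg.norm(a-b),np.degrees(np.arctan2(*(a-b)[::-1])))
s=[w(*p,42) for p in((253,149),(311,149),(308.5,237.5),(253.5,238.5))]; print("steps",np.mean(s,0),np.linalg.norm(s[0]-s[3]))
h=[w(238.5,303,26),w(325.5,302,26),w(332.5,54,36),w(231,55,36)]; m=(h[0]+h[1])/2;f=(h[2]+h[3])/2
print("hh",(m+f)/2,np.linalg.norm(m-f),np.degrees(np.arctan2(*(f-m)[::-1])),np.linalg.norm(h[0]-h[1]))
```

```text
lines mid [ 430.49826267 -139.5561735 ] 29.82153427290519 97.53264367547447
steps [ 430.54375482 -138.73098743] 72.75939027993616
hh [ 430.91531973 -139.11591646] 208.4217520775212 98.34630912010144 79.40526094696172
```

Request:
{"name": "drive_tool", "arguments": {"motion": [{"fingers":1,"linear":[0.0016,-0.0009,0.036],"twist":0},{"fingers":1,"linear":[0,0,0.036],"twist":0},{"fingers":1,"linear":[0,0,0.03],"twist":0},{"fingers":1,"linear":[0,0,0.02],"twist":0},{"fingers":1,"linear":[0,0,0.01],"twist":0}]}}

```text
clock: 19.15
eef_pos: [429.3, -138.5, 49.6]
tool_rot: [-3.138, -0.001, 1.717]
force: [0.4, 0.7, 0.7]
width: 85.3
gripper_force: 0.0
```

Request:
{"name": "drive_tool", "arguments": {"motion": [{"fingers":1,"linear":[0,0,0.01],"twist":0},{"fingers":1,"linear":[0,0,0.008],"twist":0},{"fingers":1,"linear":[0,0,0.005],"twist":0},{"fingers":1,"linear":[0,0,0],"twist":0},{"fingers":1,"linear":[0,0,0],"twist":0}]}}

```text
clock: 19.57
eef_pos: [430.8, -139.1, 29.0]
tool_rot: [3.142, 0.0, 1.718]
force: [1.0, 0.3, -0.1]
width: 85.6
gripper_force: 0.0
```

Request:
{"name": "drive_tool", "arguments": {"motion": [{"fingers":0.75,"linear":[0,0,0],"twist":0},{"fingers":0.65,"linear":[0,0,0],"twist":0},{"fingers":0.6,"linear":[0,0,0],"twist":0},{"fingers":0.6,"linear":[0,0,0],"twist":0}]}}

```text
clock: 19.9
eef_pos: [430.9, -139.3, 29.2]
tool_rot: [3.141, 0.0, 1.717]
force: [0.2, 0.3, 0.4]
width: 51.4
gripper_force: 0.0
```

Request:
{"name": "drive_tool", "arguments": {"motion": [{"fingers":0,"linear":[0,0,0],"twist":0},{"fingers":0,"linear":[0,0,0],"twist":0},{"fingers":0,"linear":[0,0,0],"twist":0},{"fingers":0,"linear":[0,0,0],"twist":0}]}}

```text
clock: 20.23
eef_pos: [430.8, -139.3, 29.4]
tool_rot: [3.141, 0.001, 1.717]
force: [-1.4, 0.6, 5.5]
width: 45.0
gripper_force: 61.5
```

Request:
{"name": "drive_tool", "arguments": {"motion": [{"fingers":0,"linear":[0,0,-0.004],"twist":0},{"fingers":0,"linear":[0,0,-0.008],"twist":0},{"fingers":0,"linear":[0,0,-0.02],"twist":0},{"fingers":0,"linear":[0,0,-0.036],"twist":0},{"fingers":0,"linear":[0,0,-0.036],"twist":0}]}}

```text
clock: 20.65
eef_pos: [429.4, -138.6, 133.8]
tool_rot: [-3.139, -0.001, 1.719]
force: [0.7, -0.7, -1.3]
width: 45.5
gripper_force: 61.6
```

Request:
{"name": "drive_tool", "arguments": {"motion": [{"fingers":0,"linear":[0,0,-0.036],"twist":0},{"fingers":0,"linear":[0,0,-0.02],"twist":0},{"fingers":0,"linear":[0,0,0],"twist":0},{"fingers":0,"linear":[0,0,0],"twist":0}]}}

```text
clock: 20.98
eef_pos: [430.9, -139.6, 190.1]
tool_rot: [3.139, 0.002, 1.717]
force: [0.7, -0.1, -2.3]
width: 45.1
gripper_force: 61.6
```

Request:
{"name": "drive_tool", "arguments": {"motion": [{"fingers":0,"linear":[0.0013,0.0342,0],"twist":0},{"fingers":0,"linear":[0.0013,0.0342,0],"twist":0},{"fingers":0,"linear":[0.0013,0.0342,0],"twist":0},{"fingers":0,"linear":[0.0013,0.0342,0],"twist":0},{"fingers":0,"linear":[0.0013,0.0342,0],"twist":0}]}}

```text
clock: 21.4
eef_pos: [598.9, -107.3, 186.7]
tool_rot: [-3.138, -0.001, 1.718]
force: [0.7, -0.4, -1.3]
width: 45.2
gripper_force: 61.7
```

Request:
{"name": "drive_tool", "arguments": {"motion": [{"fingers":0,"linear":[0.0013,0.0342,0],"twist":0},{"fingers":0,"linear":[0,0,0],"twist":-0.111},{"fingers":0,"linear":[0,0,0],"twist":-0.111},{"fingers":0,"linear":[0,0,0],"twist":-0.111},{"fingers":0,"linear":[0,0,0],"twist":-0.111}]}}

```text
clock: 21.82
eef_pos: [631.1, -101.0, 186.1]
tool_rot: [-3.138, -0.003, 2.168]
force: [0.5, 0.9, -1.4]
width: 44.9
gripper_force: 62.0
```

Request:
{"name": "drive_tool", "arguments": {"motion": [{"fingers":0,"linear":[0,0,0],"twist":-0.111},{"fingers":0,"linear":[0,0,0],"twist":-0.111},{"fingers":0,"linear":[0,0,0],"twist":-0.111},{"fingers":0,"linear":[0,0,0],"twist":-0.111},{"fingers":0,"linear":[0,0,0],"twist":-0.111}]}}

```text
clock: 22.23
eef_pos: [631.1, -101.3, 186.4]
tool_rot: [-3.14, -0.004, 2.723]
force: [0.5, 0.6, -1.4]
width: 45.1
gripper_force: 62.1
```

Request:
{"name": "drive_tool", "arguments": {"motion": [{"fingers":0,"linear":[0,0,0],"twist":-0.111},{"fingers":0,"linear":[0,0,0],"twist":-0.111},{"fingers":0,"linear":[0,0,0],"twist":-0.111},{"fingers":0,"linear":[0,0,0],"twist":-0.111},{"fingers":0,"linear":[0,0,0],"twist":0}]}}

```text
clock: 22.65
eef_pos: [631.1, -101.3, 186.3]
tool_rot: [3.141, -0.004, -3.119]
force: [0.2, 0.4, -1.6]
width: 44.8
gripper_force: 62.0
```

Run:
```python
from h import *
from cell import monitor
shot("w7"); print(monitor.read_state()["qpos"].round(2)); go(632.9,-101.5,50,1.2)
```

```text
[ 0.59  0.8  -0.86  1.58  0.66  1.08  1.14]
now [ 631.3 -101.3  186.6] -179.0 twist -0.0034 before-turn xyz [ -1.6  -0.3 136.6] [ -1.6  -0.3 136.6]
```

View pics/w7.png

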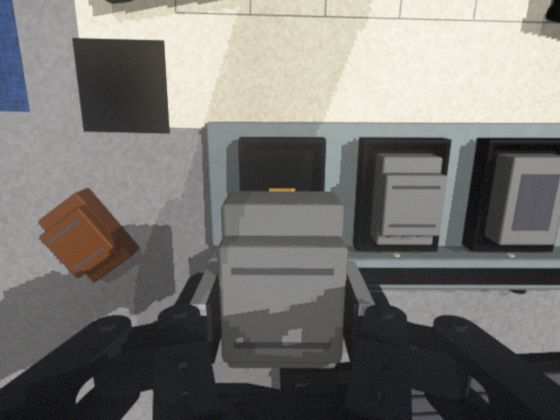

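Run:
```python
from h import *
w=lambda u,v,z:W("w7",u,v,z)
a,b=w(282,271,211),w(282,345,211)
print("mark",w(282,191,24),"pack",(a+b)/2,np.linalg.norm(a-b),"thick2 lines",(w(415.5,187,60)+w(411.5,225,60))/2)
print("thin1 label",w(534,203,48))
```

```text
mark [ 628.80876686 -101.45987347] pack [ 629.97964771 -101.69708078] 29.74439936333321 thick2 lines [630.26923437  -2.33650278]
thin1 label [628.61112157  96.59750557]
```

Request:
{"name": "drive_tool", "arguments": {"motion": [{"fingers":0,"linear":[-0.0015,0,0.036],"twist":0},{"fingers":0,"linear":[0,0,0.036],"twist":0},{"fingers":0,"linear":[0,0,0.03],"twist":0},{"fingers":0,"linear":[0,0,0.02],"twist":0},{"fingers":0,"linear":[0,0,0.01],"twist":0}]}}

```text
clock: 23.12
eef_pos: [631.1, -101.5, 52.6]
tool_rot: [3.142, -0.007, -3.125]
force: [0.2, 0.4, -1.1]
width: 45.0
gripper_force: 62.0
```

Request:
{"name": "drive_tool", "arguments": {"motion": [{"fingers":0,"linear":[0,0,0.006],"twist":0},{"fingers":0,"linear":[0,0,0],"twist":0},{"fingers":0,"linear":[0,0,0],"twist":0},{"fingers":0,"linear":[0,0,0],"twist":0}]}}

```text
clock: 23.45
eef_pos: [635.2, -101.1, 52.4]
tool_rot: [-3.141, 0.003, -3.123]
force: [-0.8, -0.2, -1.5]
width: 44.9
gripper_force: 62.0
```

Request:
{"name": "drive_tool", "arguments": {"motion": [{"fingers":0,"linear":[0.001,0.0003,0.004],"twist":0},{"fingers":0,"linear":[0,0,0.003],"twist":0},{"fingers":0,"linear":[0,0,0],"twist":0},{"fingers":0,"linear":[0,0,0],"twist":0}]}}

```text
clock: 23.78
eef_pos: [632.9, -101.2, 43.9]
tool_rot: [-3.141, -0.0, -3.123]
force: [0.5, -0.7, -0.9]
width: 44.9
gripper_force: 62.0
```

Request:
{"name": "drive_tool", "arguments": {"motion": [{"fingers":0,"linear":[0,0,0.002],"twist":0},{"fingers":0,"linear":[0,0,0.002],"twist":0},{"fingers":0,"linear":[0,0,0.002],"twist":0},{"fingers":0,"linear":[0,0,0.0015],"twist":0},{"fingers":0,"linear":[0,0,0],"twist":0}]}}

```text
clock: 24.2
eef_pos: [632.7, -101.0, 35.8]
tool_rot: [3.142, -0.001, -3.122]
force: [0.4, 0.1, -1.2]
width: 44.7
gripper_force: 62.0
```

Request:
{"name": "drive_tool", "arguments": {"motion": [{"fingers":0,"linear":[0,0,0.0005],"twist":0},{"fingers":0,"linear":[0,0,0],"twist":0},{"fingers":0,"linear":[0,0,0],"twist":0}]}}

```text
clock: 24.45
eef_pos: [633.0, -101.0, 35.9]
tool_rot: [-3.142, 0.0, -3.122]
force: [0.2, 0.0, -0.3]
width: 44.7
gripper_force: 62.0
```

Request:
{"name": "drive_tool", "arguments": {"motion": [{"fingers":0,"linear":[0,0,0.0006],"twist":0},{"fingers":0,"linear":[0,0,0],"twist":0},{"fingers":0,"linear":[0,0,0],"twist":0}]}}

```text
clock: 24.7
eef_pos: [633.2, -101.0, 35.5]
tool_rot: [3.142, 0.0, -3.123]
force: [-0.4, 0.3, 2.0]
width: 44.9
gripper_force: 62.0
```

Request:
{"name": "drive_tool", "arguments": {"motion": [{"fingers":0,"linear":[0,0,0.0004],"twist":0},{"fingers":0,"linear":[0,0,0],"twist":0},{"fingers":0,"linear":[0,0,0],"twist":0}]}}

```text
clock: 24.95
eef_pos: [633.2, -101.0, 35.5]
tool_rot: [-3.141, 0.0, -3.123]
force: [-1.7, -1.4, 6.1]
width: 44.9
gripper_force: 62.8
```

Request:
{"name": "drive_tool", "arguments": {"motion": [{"fingers":0.56,"linear":[0,0,0],"twist":0},{"fingers":0.6,"linear":[0,0,0],"twist":0},{"fingers":0.65,"linear":[0,0,0],"twist":0},{"fingers":0.65,"linear":[0,0,0],"twist":0}]}}

```text
clock: 25.28
eef_pos: [632.9, -101.1, 34.6]
tool_rot: [3.142, -0.0, -3.122]
force: [-0.2, -0.3, -0.5]
width: 55.3
gripper_force: 0.0
```

Request:
{"name": "drive_tool", "arguments": {"motion": [{"fingers":0.75,"linear":[0,0,-0.01],"twist":0},{"fingers":0.85,"linear":[0,0,-0.02],"twist":0},{"fingers":1,"linear":[0,0,-0.036],"twist":0},{"fingers":1,"linear":[0,0,-0.03],"twist":0},{"fingers":1,"linear":[0,0,-0.02],"twist":0}]}}

```text
clock: 25.7
eef_pos: [634.3, -100.3, 154.6]
tool_rot: [3.141, 0.004, -3.122]
force: [-0.3, 0.5, 0.2]
width: 85.7
gripper_force: 0.0
```

Request:
{"name": "drive_tool", "arguments": {"motion": [{"fingers":1,"linear":[0.0008,0.033,0],"twist":0},{"fingers":1,"linear":[0,0.033,0],"twist":0},{"fingers":1,"linear":[0,0.033,0],"twist":0},{"fingers":1,"linear":[0,0,0],"twist":0},{"fingers":1,"linear":[0,0,0],"twist":0}]}}

```text
clock: 26.12
eef_pos: [630.3, 1.3, 152.1]
tool_rot: [3.14, 0.001, -3.117]
force: [0.8, -0.4, -0.4]
width: 85.3
gripper_force: 0.0
```

Run:
```python
from h import *
d=shot("w8"); go(630.6,-1.9,35,1.2)
# where the packs should appear: predict and print for checks
for n,p in dict(flat_thick=(633,-101.2,60),ch_thick=(630.6,-1.9,60),flat_thin=(628.4,98.3,48)).items():
    q=d["K"]@(d["R"]@np.array(p)+d["t"]); print(n,(q[:2]/q[2]).round(1))
```

```text
now [630.4  -1.4 151.5] -178.79 twist 0.0002 before-turn xyz [ -0.2  -0.5 116.5] [ -0.2  -0.5 116.5]
flat_thick [127.5 217.3]
ch_thick [277.4 217.3]
flat_thin [421.8 212.6]
```

View pics/w8.png

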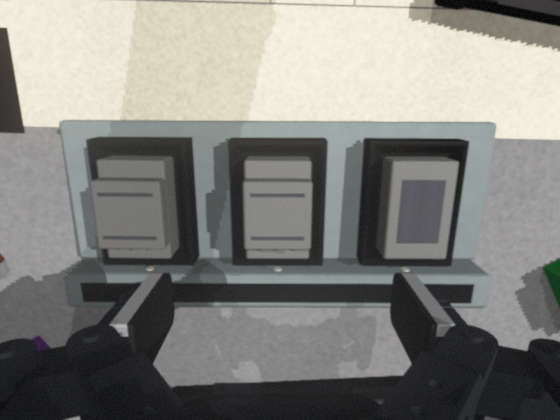

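All three packs sit flat in their cups: flat thick at (126,217), charged thick at (277,217) and flat slim at (422,212), each within 1–2 px of the prediction. Now for the charged thick pack.

Request:
{"name": "drive_tool", "arguments": {"motion": [{"fingers":1,"linear":[0,-0.0005,0.034],"twist":0},{"fingers":1,"linear":[0,0,0.03],"twist":0},{"fingers":1,"linear":[0,0,0.02],"twist":0},{"fingers":1,"linear":[0,0,0.015],"twist":0},{"fingers":1,"linear":[0,0,0.01],"twist":0}]}}

```text
clock: 26.58
eef_pos: [629.7, -4.4, 40.0]
tool_rot: [-3.141, -0.002, -3.124]
force: [0.1, -0.1, -0.3]
width: 85.3
gripper_force: 0.0
```

Request:
{"name": "drive_tool", "arguments": {"motion": [{"fingers":1,"linear":[0,0,0.005],"twist":0},{"fingers":1,"linear":[0,0,0.002],"twist":0},{"fingers":1,"linear":[0,0,0],"twist":0},{"fingers":1,"linear":[0,0,0],"twist":0},{"fingers":1,"linear":[0,0,0],"twist":0}]}}

```text
clock: 27.0
eef_pos: [631.1, -2.5, 35.9]
tool_rot: [3.142, 0.002, -3.123]
force: [-0.2, -0.9, -0.4]
width: 85.3
gripper_force: 0.0
```

Close, then lift.

Request:
{"name": "drive_tool", "arguments": {"motion": [{"fingers":0.75,"linear":[0,0.0006,0.0005],"twist":0},{"fingers":0.65,"linear":[0,0,0],"twist":0},{"fingers":0.6,"linear":[0,0,0],"twist":0},{"fingers":0.6,"linear":[0,0,0],"twist":0}]}}

```text
clock: 27.33
eef_pos: [630.4, -1.9, 34.5]
tool_rot: [-3.142, 0.0, -3.122]
force: [0.0, -0.5, 0.7]
width: 51.0
gripper_force: 0.0
```

Request:
{"name": "drive_tool", "arguments": {"motion": [{"fingers":0,"linear":[0,0,0],"twist":0},{"fingers":0,"linear":[0,0,0],"twist":0},{"fingers":0,"linear":[0,0,0],"twist":0},{"fingers":0,"linear":[0,0,0],"twist":0}]}}

```text
clock: 27.67
eef_pos: [630.6, -1.8, 34.7]
tool_rot: [3.142, 0.001, -3.122]
force: [-0.5, -0.0, 4.8]
width: 44.7
gripper_force: 63.4
```

Request:
{"name": "drive_tool", "arguments": {"motion": [{"fingers":0,"linear":[0,0,-0.004],"twist":0},{"fingers":0,"linear":[0,0,-0.008],"twist":0},{"fingers":0,"linear":[0,0,-0.02],"twist":0},{"fingers":0,"linear":[0,0,-0.036],"twist":0},{"fingers":0,"linear":[0,0,-0.036],"twist":0}]}}

```text
clock: 28.08
eef_pos: [628.9, -2.1, 138.5]
tool_rot: [3.141, -0.003, -3.122]
force: [1.6, -0.1, 0.2]
width: 44.9
gripper_force: 62.7
```

Request:
{"name": "drive_tool", "arguments": {"motion": [{"fingers":0,"linear":[0,0,-0.03],"twist":0},{"fingers":0,"linear":[0,0,-0.01],"twist":0},{"fingers":0,"linear":[0,0,0],"twist":0},{"fingers":0,"linear":[0,0,0],"twist":0}]}}

```text
clock: 28.42
eef_pos: [629.9, -2.5, 178.0]
tool_rot: [-3.141, -0.0, -3.123]
force: [-0.0, 0.0, -1.5]
width: 44.7
gripper_force: 62.8
```

Run:
```python
from h import *
go(430.8,-139.3,180,98.4)
```

```text
now [629.9  -2.5 178. ] -178.92 twist 1.4431 before-turn xyz [ 201.6 -133.    -2. ] [-106.3 -216.9   -2. ]
```

Request:
{"name": "drive_tool", "arguments": {"motion": [{"fingers":0,"linear":[0.0288,-0.019,0],"twist":0},{"fingers":0,"linear":[0.0288,-0.019,0],"twist":0},{"fingers":0,"linear":[0.0288,-0.019,0],"twist":0},{"fingers":0,"linear":[0.0288,-0.019,0],"twist":0},{"fingers":0,"linear":[0.0288,-0.019,0],"twist":0}]}}

```text
clock: 28.83
eef_pos: [484.9, -100.6, 176.1]
tool_rot: [3.141, -0.005, -3.122]
force: [0.1, -0.5, -1.0]
width: 45.4
gripper_force: 62.7
```

Request:
{"name": "drive_tool", "arguments": {"motion": [{"fingers":0,"linear":[0.0288,-0.019,0],"twist":0},{"fingers":0,"linear":[0.0288,-0.019,0],"twist":0},{"fingers":0,"linear":[0,0,0],"twist":0.111},{"fingers":0,"linear":[0,0,0],"twist":0.111},{"fingers":0,"linear":[0,0,0],"twist":0.111}]}}

```text
clock: 29.25
eef_pos: [429.0, -139.7, 176.6]
tool_rot: [3.141, -0.004, 2.82]
force: [0.9, -0.1, -1.1]
width: 44.8
gripper_force: 62.7
```

Request:
{"name": "drive_tool", "arguments": {"motion": [{"fingers":0,"linear":[0,0,0],"twist":0.111},{"fingers":0,"linear":[0,0,0],"twist":0.111},{"fingers":0,"linear":[0,0,0],"twist":0.111},{"fingers":0,"linear":[0,0,0],"twist":0.111},{"fingers":0,"linear":[0,0,0],"twist":0.111}]}}

```text
clock: 29.67
eef_pos: [429.5, -138.8, 176.5]
tool_rot: [-3.139, -0.004, 2.267]
force: [0.5, 0.5, -1.6]
width: 45.2
gripper_force: 62.7
```

Request:
{"name": "drive_tool", "arguments": {"motion": [{"fingers":0,"linear":[0,0,0],"twist":0.111},{"fingers":0,"linear":[0,0,0],"twist":0.111},{"fingers":0,"linear":[0,0,0],"twist":0.111},{"fingers":0,"linear":[0,0,0],"twist":0.111},{"fingers":0,"linear":[0,0,0],"twist":0.111}]}}

```text
clock: 30.08
eef_pos: [429.5, -138.8, 176.5]
tool_rot: [-3.138, -0.002, 1.712]
force: [-0.8, 0.7, -1.2]
width: 45.1
gripper_force: 62.7
```

Request:
{"name": "drive_tool", "arguments": {"motion": [{"fingers":0,"linear":[0,0,0],"twist":0},{"fingers":0,"linear":[0,0,0],"twist":0}]}}

```text
clock: 30.25
eef_pos: [430.1, -138.7, 177.1]
tool_rot: [-3.139, -0.001, 1.721]
force: [-0.0, -0.4, -1.0]
width: 45.0
gripper_force: 62.7
```

Run:
```python
from h import *
import cv2
go(430.8,-139.3,50,98.4)
d=shot("w9"); im=d["color"]
# orange contact mark in the well floor (z=18), row limits visible above the held pack
hsv=cv2.cvtColor(im,cv2.COLOR_BGR2HSV); m=cv2.inRange(hsv,(8,120,90),(28,255,255))
n,l,st,ce=cv2.connectedComponentsWithStats(m)
for s,c in zip(st[1:],ce[1:]):
    if s[4]>15: print(s.tolist(),c.round(1),W("w9",*c,18).round(1))
q=d["K"]@(d["R"]@np.array((430.8,-139.2,18))+d["t"]); print("expected mark px",q[:2]/q[2])
```

```text
now [ 430.1 -138.7  177.1] 98.59 twist 0.0034 before-turn xyz [ -0.7   0.6 127.1] [ -0.7   0.6 127.1]
[258, 53, 55, 4, 167] [285.6  54. ] [415.8 -31.9]
[270, 187, 27, 7, 188] [283.1 190. ] [ 429.7 -136.2]
[523, 337, 37, 43, 580] [543.5 357.6] [ 700.8 -261. ]
expected mark px [283.82118485 193.6574278 ]
```

Request:
{"name": "drive_tool", "arguments": {"motion": [{"fingers":0,"linear":[-0.0007,0.0004,0.036],"twist":0},{"fingers":0,"linear":[0,0,0.036],"twist":0},{"fingers":0,"linear":[0,0,0.03],"twist":0},{"fingers":0,"linear":[0,0,0.02],"twist":0},{"fingers":0,"linear":[0,0,0.01],"twist":0}]}}

```text
clock: 30.72
eef_pos: [429.8, -138.9, 43.4]
tool_rot: [-3.137, -0.002, 1.721]
force: [0.7, 0.6, -0.8]
width: 45.1
gripper_force: 62.8
```

Request:
{"name": "drive_tool", "arguments": {"motion": [{"fingers":0,"linear":[0,0,0.005],"twist":0},{"fingers":0,"linear":[0,0,0],"twist":0},{"fingers":0,"linear":[0,0,0],"twist":0},{"fingers":0,"linear":[0,0,0],"twist":0}]}}

```text
clock: 31.05
eef_pos: [432.3, -139.6, 42.0]
tool_rot: [3.14, 0.0, 1.718]
force: [0.6, 1.5, -1.2]
width: 44.9
gripper_force: 62.8
```

Request:
{"name": "drive_tool", "arguments": {"motion": [{"fingers":0,"linear":[0,0,0.003],"twist":0},{"fingers":0,"linear":[0,0,0.002],"twist":0},{"fingers":0,"linear":[0,0,0],"twist":0},{"fingers":0,"linear":[0,0,0],"twist":0}]}}

```text
clock: 31.38
eef_pos: [431.8, -139.5, 36.5]
tool_rot: [3.141, 0.0, 1.718]
force: [-0.0, -0.0, -0.8]
width: 44.9
gripper_force: 62.8
```

Request:
{"name": "drive_tool", "arguments": {"motion": [{"fingers":0,"linear":[0,-0.0008,0.002],"twist":0},{"fingers":0,"linear":[0,0,0.002],"twist":0},{"fingers":0,"linear":[0,0,0.002],"twist":0},{"fingers":0,"linear":[0,0,0.0008],"twist":0},{"fingers":0,"linear":[0,0,0],"twist":0}]}}

```text
clock: 31.8
eef_pos: [430.9, -139.5, 29.2]
tool_rot: [-3.141, -0.0, 1.718]
force: [-0.4, 0.4, -1.4]
width: 45.0
gripper_force: 62.8
```

Request:
{"name": "drive_tool", "arguments": {"motion": [{"fingers":0,"linear":[0,0,0.0005],"twist":0},{"fingers":0,"linear":[0,0,0],"twist":0},{"fingers":0,"linear":[0,0,0],"twist":0}]}}

```text
clock: 32.05
eef_pos: [431.0, -139.6, 29.0]
tool_rot: [3.142, 0.0, 1.718]
force: [0.6, -0.2, -1.1]
width: 45.3
gripper_force: 62.8
```

Request:
{"name": "drive_tool", "arguments": {"motion": [{"fingers":0,"linear":[0,0,0.0005],"twist":0},{"fingers":0,"linear":[0,0,0],"twist":0},{"fingers":0,"linear":[0,0,0],"twist":0}]}}

```text
clock: 32.3
eef_pos: [431.1, -139.6, 28.7]
tool_rot: [3.141, 0.0, 1.718]
force: [-0.1, -0.4, 0.8]
width: 45.0
gripper_force: 62.9
```

Request:
{"name": "drive_tool", "arguments": {"motion": [{"fingers":0,"linear":[0,0,0.0004],"twist":0},{"fingers":0,"linear":[0,0,0],"twist":0},{"fingers":0,"linear":[0,0,0],"twist":0}]}}

```text
clock: 32.55
eef_pos: [431.1, -139.6, 28.6]
tool_rot: [3.141, 0.001, 1.718]
force: [-0.8, 0.8, 7.1]
width: 44.6
gripper_force: 63.8
```

Seated at the predicted height, so I'll release, retreat and check.

Request:
{"name": "drive_tool", "arguments": {"motion": [{"fingers":0.56,"linear":[0,0,0],"twist":0},{"fingers":0.6,"linear":[0,0,0],"twist":0},{"fingers":0.65,"linear":[0,0,0],"twist":0},{"fingers":0.65,"linear":[0,0,0],"twist":0}]}}

```text
clock: 32.88
eef_pos: [431.0, -139.6, 28.0]
tool_rot: [-3.142, -0.0, 1.718]
force: [0.5, 0.6, 0.9]
width: 55.7
gripper_force: 0.0
```

Request:
{"name": "drive_tool", "arguments": {"motion": [{"fingers":0.75,"linear":[0,0,-0.01],"twist":0},{"fingers":0.85,"linear":[0,0,-0.02],"twist":0},{"fingers":1,"linear":[0,0,-0.036],"twist":0},{"fingers":1,"linear":[0,0,-0.036],"twist":0},{"fingers":1,"linear":[0,0,-0.036],"twist":0}]}}

```text
clock: 33.3
eef_pos: [430.3, -139.2, 167.3]
tool_rot: [-3.14, -0.001, 1.718]
force: [1.0, -1.5, -0.3]
width: 85.4
gripper_force: 0.0
```

Request:
{"name": "drive_tool", "arguments": {"motion": [{"fingers":1,"linear":[-0.036,0,-0.01],"twist":0},{"fingers":1,"linear":[-0.036,0,-0.01],"twist":0},{"fingers":1,"linear":[-0.036,0,-0.01],"twist":0},{"fingers":1,"linear":[-0.036,0,-0.01],"twist":0},{"fingers":1,"linear":[-0.036,0,-0.01],"twist":0}]}}

```text
clock: 33.72
eef_pos: [456.9, -319.5, 216.7]
tool_rot: [-3.141, -0.0, 1.717]
force: [0.1, 0.5, -0.1]
width: 85.8
gripper_force: 0.0
```

Request:
{"name": "drive_tool", "arguments": {"motion": [{"fingers":1,"linear":[0,0,0],"twist":0},{"fingers":1,"linear":[0,0,0],"twist":0}]}}

```text
clock: 33.88
eef_pos: [456.9, -320.1, 215.9]
tool_rot: [3.141, 0.001, 1.713]
force: [0.3, 1.0, -0.0]
width: 85.2
gripper_force: 0.0
```

Run:
```python
from cell import cams
import cv2,numpy as np
s=cams.get_image("side")["color"]; t=cams.get_image("top")["color"]
a=cv2.resize(s[150:350,155:365],(420,400),interpolation=cv2.INTER_CUBIC)
b=cv2.resize(t[165:350,135:405],(380,260),interpolation=cv2.INTER_CUBIC)
o=np.zeros((400,800,3),np.uint8); o[:,:420]=a; o[:260,420:]=b
cv2.imwrite("pics/end.png",o)
```

```text
(no output)
```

View pics/end.png

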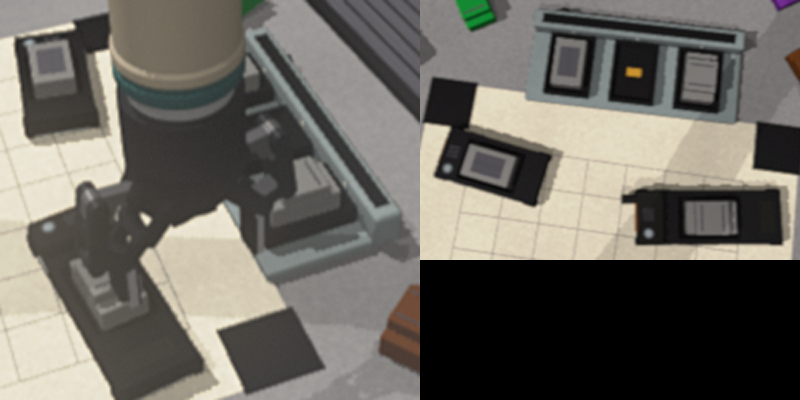

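The top view shows the slim pack in the short handheld (490,163), the thick pack in the long one (710,217) and both flat packs in the outer cups, all square. Handing in.

```bash
python3 -c "
from cell import ctrl; print(ctrl.finish_job())"
```

```text
the job is handed in; nothing more can be done
None
```

The job is handed in at about 34 s on the robot's clock: both handhelds hold their charged packs, both flat packs sit in the dock's outer cups, and the mouse, stapler and mug were never approached; the score was not reported back.

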